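Shut the crusted dye valve and lid the pots

ROBOT

A 7-joint arm with a two-finger parallel gripper is mounted at the origin on the work surface. World frame = base frame: x ahead of the robot, y to its left, z up, the work surface at z = 0. Lengths are in mm, angles in rad, forces in N, time in s.
With the tool pointing down it reaches from about 400 to 875 mm from the base axis. Payload 19.3 kg.
Tool frame: the origin (TCP) lies at the very end of the fingers, on their centre line; the grasp point (between the pads) lies 19 mm behind it (grip_point_offset is the z of the grasp point in the tool frame, in mm); z points along the fingers, x is the direction in which the jaws open and shut, and the axes are right-handed (so a half turn about z gives the same grasp; the last joint's range is limited). The gripper opens to 85 mm and grips with 20 to 120 N. Pads are 22 mm wide; open, the fingers measure 114 mm over their backs; the gripper's body (76 mm by 85 mm) begins 54 mm behind the grasp point. The pads swing forward as they close: fully open they stand 13 mm farther back than shut.
Start: joints at [1.136, 0.521, -0.036, 1.599, 0.021, 1.021, -0.113], TCP at [222.948, -583.874, 231.291] pointing down, gripper open.
Joint ranges: [-2.91, 2.91], [-0.3, 2.13], [-1.5, 1.42], [0.17, 2.43], [-1.26, 4.41], [0.16, 1.93], [-2.52, 2.52]. Speed limits (rad/s): [1.89, 1.89, 2.39, 2.39, 3.01, 3.01, 3.01].

INTERFACE

Orientations are given as a 3x3 rotation matrix whose columns are the frame's x, y, z axes.
In Python, from workcell import movep, movel, goto_joints, open_gripper, clamp, wait, inverse_kinematics, read_state, camera, PlanningError, finish_job, grip_point_offset gives the robot as it stands. Calls block until the motion is done:
- movep(position, orientation): joint-space move of the TCP to a pose.
- movel(position, frame=None, max_speed=150, guard=None): straight line of the TCP; frame=None keeps the orientation; max_speed is the mean speed in mm/s. With guard (N) it stops when the force on the tool has changed by that much, and returns True; else False.
- goto_joints(angles): joint-space move.
- open_gripper() and clamp(): open the fingers fully, or close them until they stop; the grip force is fixed at half the most.
- wait(seconds).
- inverse_kinematics(position, orientation): joint angles nearest the present ones, or None.
- read_state(): the state.
- camera(name): name is "scene" or "top" or "wrist"; returns a dict with "image" (420x560x3 uint8, blue, green, red), "range_z" (420x560 float32, mm along the optical axis (not along the pixel's ray), 0 where there is no reading), "fx", "fy", "cx", "cy" (pixels), "cam_to_world" (4x4, takes a point from camera to world coordinates). Camera axes: x right, y up, looking along -z (the intrinsics and any distortion apply to the point x, -y, -z); pixel columns grow to the right and rows downward; lengths in mm; the calibration is good to about 2 mm. A picture is of the moment at which its call begins.
A pose or a line that the arm cannot do raises PlanningError and nothing moves.
- finish_job(): hands the job in, once; it reports no verdict.
The state is a dict: "time": time; "qpos": joint angles; "qvel": joint speeds; "joint_efforts": joint torques, N m; "eef_pos": TCP position; "tool_rot": TCP orientation; "ft_force": force on the tool from outside, world axes, zero at the start; "torque": the same for the moment, N m; "finger_gap": finger opening in mm.
Only numpy, scipy, OpenCV 4.12 (cv2) and the standard library are available. Lean on these libraries where they do the work, as an engineer would, in place of code of your own. Each camera call takes 0.05 s, during which the arm holds its last target.

TASK

Filling is over for today, but the wing knob of the tank's shut-off valve is stuck with dried dye: rock it back and forth in small arcs, a little wider each time, until it breaks free, and turn it clockwise until it is fully shut. Only then put each lid that lies on the table on the rinsed pot of its own shape and size, so that it sits down flat on the rim; a pot whose lid is missing stays open. Leave the bottles, the cup and the brush where they are.

Things in the scene. Friction and masses are not known exactly. Their poses are not given: they have to be found in the camera images.
- knob (a joint): angle of the stuck wing knob, rad: about 0 at the start (open, wing along the pipe), growing clockwise seen from above, 1.57 = shut (end stop). Crusted: hard stops allow at first -0.23 to 0.28. Each full swing to the stop frees a wider one the other way: clockwise 0.28, then -0.33, 0.4, -0.45, 0.55, -0.55, then free. Swings that stop short do nothing, extra ones no harm. Takes 0.15 N m.
- knob_grip (a point): point on the knob's upright axis, at mid-height of its wing: a dark steel bar 74 mm long (this point's x axis), 14 mm thick (y axis) and 36 mm tall, from 18 mm below to 18 mm above this point, on a 60 mm round hub; 154 mm above the table
- valve: fixed steel valve block, 120 x 120 mm, 120 mm tall, the knob in the middle of its top; origin at the centre of its underside. 215 mm away along its y axis stands the aluminium tank, 156 mm in diameter, 177 mm tall with its cap; a pipe joins them
- pot_wide: open stainless steel pot, round, 88 mm in diameter, 45 mm tall, walls 5 mm thick; origin at the centre of its underside, z up
- pot_narrow: open stainless steel pot, round, 60 mm in diameter, 45 mm tall, walls 5 mm thick; origin at the centre of its underside, z up
- pot_square: open stainless steel pot, square, 72 x 72 mm, 45 mm tall, walls 5 mm thick; origin at the centre of its underside, z up
- pot_oblong: open stainless steel pot, oblong, 96 (x) by 56 mm (y), 45 mm tall, walls 5 mm thick; origin at the centre of its underside, z up
- lid_wide: steel lid for the pot of this outline: round, 88 mm in diameter; may be absent. Lies plug down; origin at the centre of its underside, z up. From below: plug 7 mm deep (70 mm round, 4 mm play each side), plate 7 mm thick, black grip bar 38 mm long (x axis), 12 mm thick (y axis), its top 45 mm above the origin. Seated, plate on the rim, its origin is 38 mm above the pot's
- lid_narrow: steel lid for the pot of this outline: round, 60 mm in diameter; may be absent. Lies plug down; origin at the centre of its underside, z up. From below: plug 7 mm deep (42 mm round, 4 mm play each side), plate 7 mm thick, black grip bar 38 mm long (x axis), 12 mm thick (y axis), its top 45 mm above the origin. Seated, plate on the rim, its origin is 38 mm above the pot's
- lid_square: steel lid for the pot of this outline: square, 72 x 72 mm; may be absent. Lies plug down; origin at the centre of its underside, z up. From below: plug 7 mm deep (54 x 54 mm, 4 mm play each side), plate 7 mm thick, black grip bar 38 mm long (x axis), 12 mm thick (y axis), its top 45 mm above the origin. Seated, plate on the rim, its origin is 38 mm above the pot's
- lid_oblong: steel lid for the pot of this outline: oblong, 96 (x) by 56 mm (y); may be absent. Lies plug down; origin at the centre of its underside, z up. From below: plug 7 mm deep (78 x 38 mm, 4 mm play each side), plate 7 mm thick, black grip bar 38 mm long (x axis), 12 mm thick (y axis), its top 45 mm above the origin. Seated, plate on the rim, its origin is 38 mm above the pot's
- vial0: small dark glass bottle, 42 mm in diameter, 56 mm tall; a bystander, to be left alone; origin at the centre of its underside
- vial1: another such bottle; a bystander, to be left alone; origin at the centre of its underside
- vial2: another such bottle; a bystander, to be left alone; origin at the centre of its underside
- beaker: grey plastic cup, 72 mm in diameter, 85 mm tall; a bystander, to be left alone; origin at the centre of its underside
- solvent: amber bottle, 60 mm in diameter, 130 mm tall; a bystander, to be left alone; origin at the centre of its underside
- brush: flat hand brush, 140 mm long, lying down; a bystander, to be left alone; origin at the centre of its underside
Things that resemble listed ones, but are neither listed nor needed, are in the scene too. Leave any purple or turquoise look-alike of the lid_wide alone.

How it is judged (in metres and radians):
On the way, in this order (a step that is already met when the one before it is completed fails the run):
1. the knob is rocked anticlockwise past -0.2 rad (value of joint knob below -0.2 rad), for 0.02 s.
2. the knob is rocked clockwise past 0.27 rad (value of joint knob above 0.27 rad), for 0.02 s.
3. the knob is rocked anticlockwise past -0.33 rad (value of joint knob below -0.33 rad), for 0.02 s.
4. the knob is rocked clockwise past 0.43 rad (value of joint knob above 0.43 rad), for 0.02 s.
5. the knob is rocked anticlockwise past -0.43 rad (value of joint knob below -0.43 rad), for 0.02 s.
6. it has broken free and is turned clockwise to shut, past 1.4 rad (value of joint knob above 1.4 rad), for 0.2 s.
At the end, for the whole second after the job is handed in: The knob stands shut (past 1.4 of 1.57 rad); every lid present sits flat in its own pot (plate on the rim: origin 34 to 41.5 mm above the pot's, within 8 mm of its centre, tilted less than 0.08 rad), at rest; all pots upright (value of joint knob above 1.4 rad and z of lid_wide in the frame of pot_wide between 0.034 and 0.0415 m and horizontal distance between lid_wide and pot_wide below 0.008 m and angle between each of lid_wide, lid_narrow, lid_square, lid_oblong's own z axis and vertical below 0.08 rad and z of lid_narrow in the frame of pot_narrow between 0.034 and 0.0415 m and horizontal distance between lid_narrow and pot_narrow below 0.008 m and z of lid_square in the frame of pot_square between 0.034 and 0.0415 m and horizontal distance between lid_square and pot_square below 0.008 m and z of lid_oblong in the frame of pot_oblong between 0.034 and 0.0415 m and horizontal distance between lid_oblong and pot_oblong below 0.008 m and linear speed of each of lid_wide, lid_narrow, lid_square, lid_oblong below 0.02 m/s and angle between each of pot_wide, pot_narrow, pot_square, pot_oblong's own z axis and vertical below 0.1 rad); the robot touches nothing.
It fails at once if a lid is put on its pot before the knob has been shut (value of joint knob below 1.3 rad and ((z of lid_wide in the frame of pot_wide between 0.034 and 0.0415 m and horizontal distance between lid_wide and pot_wide below 0.008 m and angle between lid_wide's own z axis and vertical below 0.08 rad) or (z of lid_narrow in the frame of pot_narrow between 0.034 and 0.0415 m and horizontal distance between lid_narrow and pot_narrow below 0.008 m and angle between lid_narrow's own z axis and vertical below 0.08 rad) or (z of lid_square in the frame of pot_square between 0.034 and 0.0415 m and horizontal distance between lid_square and pot_square below 0.008 m and angle between lid_square's own z axis and vertical below 0.08 rad) or (z of lid_oblong in the frame of pot_oblong between 0.034 and 0.0415 m and horizontal distance between lid_oblong and pot_oblong below 0.008 m and angle between lid_oblong's own z axis and vertical below 0.08 rad))).
It fails at once if a bystander (bottle, cup or brush) is shifted by more than 4 cm (distance of any of vial0, vial1, vial2, beaker, solvent, brush from where it was at the start of the episode above 0.04 m).
Of lid_wide, lid_narrow, lid_square, lid_oblong only 2 to 4 are there at a start; the rules pass over those that are not, and their reading is None.
At some moment in a run one of lid_wide, lid_narrow, lid_square, lid_oblong may be knocked a few centimetres aside while the robot is not near it.
Once in a run the grip may slacken for a moment while it holds something.
It also fails if it takes over 210 s, if anything falls off the work surface, if the arm or the gripper's body presses on something with over 40 N, if the wrist force passes 120 N, or if a joint passes its speed limit or range.

## Working session

There is one attempt and no reset: what is moved stays moved. The work goes in short steps, each a Python script; the robot and the scene stay as the last script left them, time stands still between calls to the robot, and variables do not carry over. Pictures are saved under pics/ and viewed, and the job is handed in when it is done.

```bash
mkdir -p pics; ls; python3 - <<'E'
from workcell import *
import cv2, numpy as np
s=read_state(); print(s['time'],s['eef_pos'],s['finger_gap'],grip_point_offset)
for n in ("scene","top"):
    c=camera(n); cv2.imwrite(f'pics/{n}0.png',c['image']); np.savez(f'/tmp/{n}0.npz',**c)
    print(n,c['fx'],c['fy'],c['cx'],c['cy'],np.round(c['cam_to_world'],3).tolist(),[k for k in c])
E
```

```text
pics
0.0 [ 222.83023173 -583.5474908   230.70781975] 85.27371817822919 -18.700000000000003
scene 415.3767635150906 415.3767635150906 279.5813217363749 215.2415721400595 [[-0.548, -0.464, 0.696, 1211.916], [0.836, -0.316, 0.448, 348.738], [0.012, 0.828, 0.561, 627.663], [0.0, 0.0, 0.0, 1.0]] ['image', 'range_z', 'fx', 'fy', 'cx', 'cy', 'cam_to_world']
top 396.58818891570667 396.58818891570667 291.45405570833543 205.2210751772972 [[0.025, 0.989, -0.147, 410.488], [-1.0, 0.026, 0.004, -74.869], [0.007, 0.147, 0.989, 1122.629], [0.0, 0.0, 0.0, 1.0]] ['image', 'range_z', 'fx', 'fy', 'cx', 'cy', 'cam_to_world']
```

View pics/top0.png

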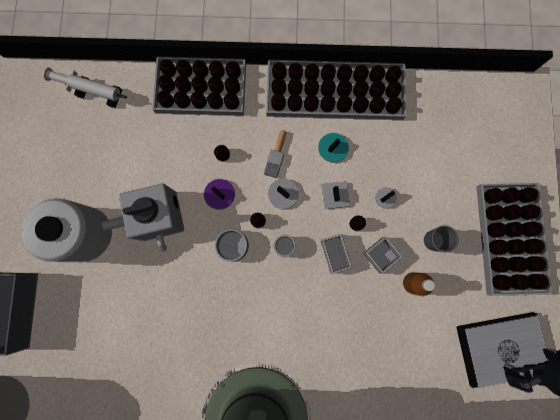

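View pics/scene0.png

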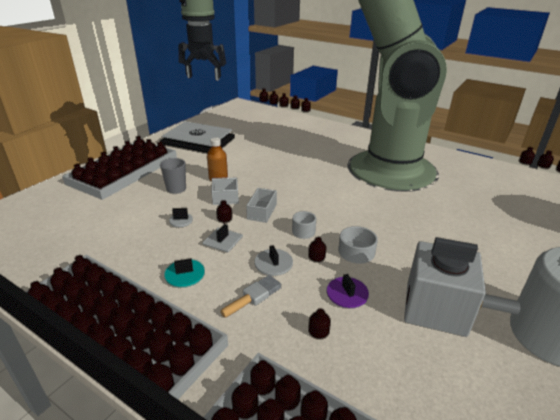

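The top view shows grey lids: wide (284,193), square (335,194) and narrow (387,197). The oblong lid is absent, and the purple and turquoise ones are decoys. The pots are wide (232,245), narrow (285,245), oblong (336,254) and square (383,255). The knob is at about (147,208). Next I'll measure these.

```bash
cat > h.py <<'E'
import numpy as np, cv2
from workcell import *
def world(c):
    # per-pixel world points from the range image
    v,u=np.mgrid[0:420,0:560].astype(float); z=c['range_z'].astype(float)
    P=np.stack([(u-c['cx'])/c['fx']*z,-(v-c['cy'])/c['fy']*z,-z],-1)
    T=c['cam_to_world']; W=P@T[:3,:3].T+T[:3,3]; W[z<=0]=np.nan
    return W
def ray(c,u,v,h):
    T=c['cam_to_world']; d=T[:3,:3]@np.array([(u-c['cx'])/c['fx'],-(v-c['cy'])/c['fy'],-1.]); o=T[:3,3]
    return (o+d*(h-o[2])/d[2])[:2]
def down(a):
    # tool down, jaw axis x at angle a in world
    x=np.array([np.cos(a),np.sin(a),0]); z=np.array([0,0,-1.]); return np.stack([x,np.cross(z,x),z],1)
def snap(n,f,scale=1):
    c=camera(n); im=c['image']; cv2.imwrite('pics/'+f,im); return c
E
python3 - <<'E'
import sys; sys.path.insert(0,'.')
from h import *
c=dict(np.load('/tmp/top0.npz')); W=world(c); im=c['image']
cv2.imwrite('pics/top0z.png',cv2.resize(im[120:300,90:460],None,fx=2.16,fy=2.16,interpolation=cv2.INTER_CUBIC))
print('table z',np.nanmedian(W[300:330,150:200,2]))
hm=np.nan_to_num(W[...,2])
vis=np.clip(hm*1.4,0,255).astype(np.uint8)
cv2.imwrite('pics/hz.png',cv2.resize(cv2.applyColorMap(vis[120:300,90:460],cv2.COLORMAP_JET),None,fx=2.16,fy=2.16,interpolation=cv2.INTER_NEAREST))
m=((hm>9)&(hm<250)).astype(np.uint8); m[:125]=0;m[300:]=0
n,l,st,ce=cv2.connectedComponentsWithStats(m)
for i in range(1,n):
    if st[i,4]>60:
        p=W[l==i]; print(ce[i].round(),st[i,4],np.nanmean(p,0).round(),'zmax',np.nanpercentile(p[:,2],97).round())
E
```

```text
table z 0.7892598660341719
[275. 157.] 512 [714. -30.  19.] zmax 24.0
[333. 147.] 705 [ 747. -195.   18.] zmax 46.0
[222. 153.] 203 [716. 122.  39.] zmax 58.0
[219. 194.] 738 [602. 127.  17.] zmax 45.0
[283. 193.] 736 [608. -54.  18.] zmax 46.0
[335. 195.] 633 [ 608. -202.   18.] zmax 46.0
[514. 239.] 5954 [ 496. -691.   39.] zmax 64.0
[ 99. 224.] 7664 [497. 399. 128.] zmax 177.0
[386. 198.] 342 [ 603. -344.   21.] zmax 48.0
[258. 220.] 187 [528.  13.  42.] zmax 59.0
[357. 223.] 197 [ 527. -261.   41.] zmax 59.0
[443. 239.] 597 [ 488. -487.   57.] zmax 87.0
[231. 245.] 319 [457.  84.  36.] zmax 49.0
[284. 245.] 160 [461. -61.  38.] zmax 49.0
[337. 254.] 318 [ 442. -205.   38.] zmax 49.0
[383. 255.] 381 [ 442. -332.   36.] zmax 49.0
[ 22. 285.] 629 [338. 623.  55.] zmax 92.0
[418. 284.] 587 [ 369. -409.   87.] zmax 133.0
```

View pics/top0z.png

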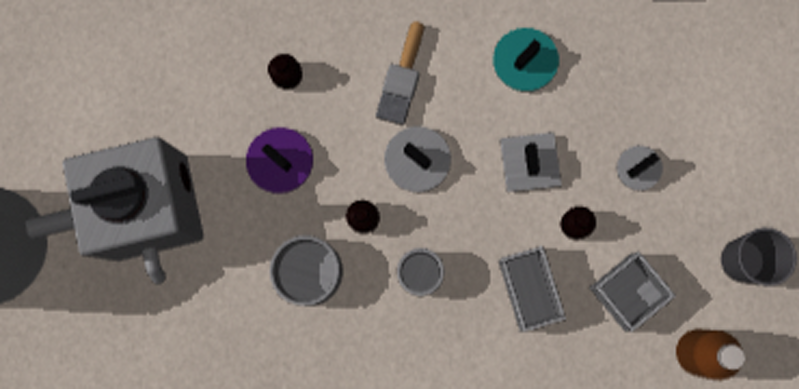

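View pics/hz.png

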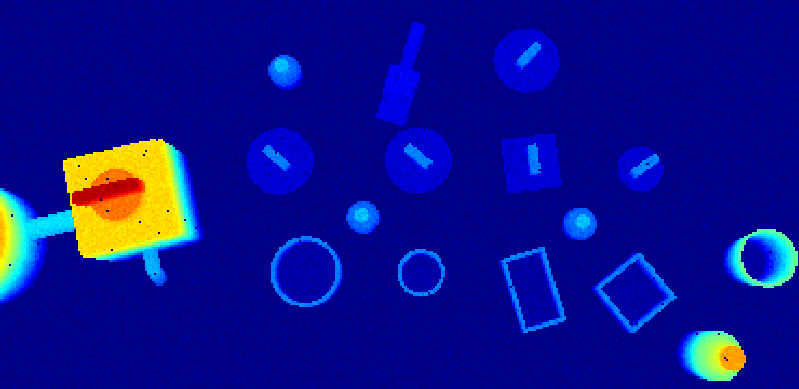

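```bash
cat > meas.py <<'E'
from h import *
def rect(P):
    (cx,cy),(w,h),a=cv2.minAreaRect(P[:,:2].astype(np.float32).reshape(-1,1,2))
    if w<h: w,h=h,w; a+=90
    a=np.radians((a+90)%180-90); return np.round([cx,cy,w,h],1),round(float(a),3)
def clean(mask,k=0):
    n,l,st,_=cv2.connectedComponentsWithStats(mask.astype(np.uint8))
    return l==1+np.argmax(st[1:,4])
def region(W,x,y,r): return (np.hypot(W[...,0]-x,W[...,1]-y)<r)
def lid(W,x,y,r=62):
    R=region(W,x,y,r); z=W[...,2]
    b=clean(R&(z>36)&(z<56)); p=R&(z>9)&(z<24)
    from numpy import nanmean
    return 'bar',rect(W[b]),W[b].mean(0).round(1),'plate+bar',rect(W[clean(R&(z>9)&(z<56))])
E
python3 - <<'E'
import sys; sys.path.insert(0,'.')
from meas import *
for cam in('top','scene'):
    c=dict(np.load(f'/tmp/{cam}0.npz')); W=world(c); z=W[...,2]
    print(cam)
    V=region(W,500,300,140)
    print(' wing',rect(W[clean(V&(z>165)&(z<180)&(W[...,1]<370))]),'top',rect(W[clean(V&(z>112)&(z<128))]))
    h=clean(V&(z>130)&(z<146));print(' hub',rect(W[h]),W[h].mean(0).round(1))
    for n,x,y in(('wide',608,-54),('sq',608,-202),('nar',603,-344)): print(n,*lid(W,x,y))
    for n,x,y in(('wide',457,84),('nar',461,-61),('obl',442,-205),('sq',442,-332)):
        m=region(W,x,y,62)&(z>41)&(z<52)
        m=clean(cv2.dilate(m.astype(np.uint8),np.ones((2,2))))&m
        pts=W[m]
        print(n,rect(pts),pts[:,2].mean().round(1),cv2.minEnclosingCircle(pts[:,:2].astype(np.float32))if n in('wide','nar') else '')
E
```

```text
top
 wing (array([536.6, 293. ,  73.1,  14.4]), -1.296) top (array([537.4, 293.4, 120.9, 120.5]), -1.302)
 hub (array([521.2, 284.9,  64.5,  24.6]), -1.262) [522.5 287.1 138.8]
wide bar (array([608.8, -53.5,  36.8,  12. ]), 0.919) [608.4 -53.9  45.4] plate+bar (array([608.8, -54.1,  85.1,  84.5]), -1.55)
sq bar (array([ 608.3, -202.5,   37.6,   12.1]), 0.157) [ 607.8 -202.    44.5] plate+bar (array([ 608.9, -202.7,   73. ,   72.4]), -1.436)
nar bar (array([ 604.5, -345.6,   38.8,   11.8]), -0.934) [ 603.8 -344.7   45.7] plate+bar (array([ 604. , -346.6,   57.7,   57.2]), 1.554)
wide (array([458.1,  83.1,  86.4,  84.2]), 0.05) 45.6 ((458.1346130371094, 82.93386840820312), 43.73485565185547)
nar (array([460.3, -62.8,  56.9,  56.7]), -1.539) 45.7 ((459.7922668457031, -62.305877685546875), 29.787214279174805)
obl (array([ 442.8, -203.7,   96. ,   56.3]), 0.314) 45.6 
sq (array([ 442.4, -331.5,   72.6,   72.3]), 0.702) 45.4 
scene
 wing (array([540.4, 294.6,  73.1,  16.1]), -1.284) top (array([540.5, 295. , 123. , 120.2]), 0.268)
 hub (array([555. , 297.5,  74.4,  32.5]), -1.389) [554.  297.7 138.3]
wide bar (array([612. , -52.3,  37.8,  12.4]), 0.889) [614.7 -50.5  43.1] plate+bar (array([612. , -52.7,  87.5,  87.2]), 1.227)
sq bar (array([ 612.6, -201.3,   39.8,   14. ]), 0.144) [ 615.2 -199.2   43.1] plate+bar (array([ 612.3, -201. ,   75.2,   73.9]), 0.178)
nar bar (array([ 608.1, -344.1,   37.2,   13.8]), -0.89) [ 609.5 -343.    42.4] plate+bar (array([ 612.6, -340.3,   58.9,   50.2]), -0.793)
wide (array([460.8,  84.3,  87.7,  85.9]), 0.748) 44.3 ((461.447021484375, 83.68390655517578), 45.23796844482422)
nar (array([462.7, -61.3,  60.5,  58. ]), 0.336) 44.1 ((462.01177978515625, -59.96208190917969), 31.47154426574707)
obl (array([ 446.4, -202.4,  100.5,   57.5]), 0.311) 44.3 
sq (array([ 446. , -328.9,   74.3,   70.4]), 0.704) 44.3
```

```bash
python3 - <<'E'
from h import *
K=[538.5,294.0]
for z in (143,280):
  for base in (0.276,0.276-np.pi):
    print(z,base,[ (lambda q: None if q is None else np.round(q,2).tolist())(inverse_kinematics([*K,z],down(base-k))) for k in (-0.6,0,1.65)])
E
```

```text
143 0.276 [[0.03, 0.8, -0.99, 1.68, 0.74, 1.09, -0.32], [0.04, 0.81, -1.01, 1.68, 0.76, 1.1, -0.93], [-0.21, 0.66, -0.58, 1.69, 0.44, 0.92, -2.33]]
143 -2.8655926535897933 [[-1.1, 0.76, 0.8, 1.74, -0.67, 0.93, -2.29], [0.15, 0.96, -1.28, 1.67, 0.96, 1.27, 2.08], [0.08, 0.86, -1.11, 1.67, 0.84, 1.16, 0.51]]
280 0.276 [[0.13, 0.72, -1.21, 1.54, 0.69, 1.36, -0.27], [0.1, 0.69, -1.15, 1.54, 0.64, 1.34, -0.84], [-0.05, 0.57, -0.84, 1.54, 0.44, 1.22, -2.34]]
280 -2.8655926535897933 [[-1.11, 0.58, 0.81, 1.6, -0.45, 1.15, -2.46], [0.15, 0.76, -1.27, 1.53, 0.73, 1.4, 2.24], [0.14, 0.75, -1.27, 1.53, 0.72, 1.39, 0.59]]
```

```bash
python3 - <<'E'
from meas import *
K=[538.5,294.0]
s=read_state(); movel([s['eef_pos'][0],s['eef_pos'][1],330])
q=np.array(inverse_kinematics([*K,300],down(0.276-1.65)));q[6]+=1.65; print(q.round(2))
goto_joints(q); s=read_state(); print(s['time'],s['eef_pos'],s['tool_rot'].round(3).tolist(),s['qpos'].round(2),s['ft_force'].round(1),s['torque'].round(2))
c=snap('wrist','w1.png'); np.savez('/tmp/w1.npz',**c); W=world(c); z=W[...,2]
try:
    print('wing',rect(W[clean((z>165)&(z<180)&region(W,538,294,60))]),'top',rect(W[clean((z>112)&(z<128)&region(W,538,294,100))]))
except Exception as e: print(e)
E
```

```text
[ 0.    0.59 -0.94  1.52  0.48  1.29 -0.72]
4.1667 [538.94061505 293.32016582 299.91398249] [[0.963, 0.271, 0.0], [0.271, -0.963, -0.0], [-0.0, 0.0, -1.0]] [ 0.    0.59 -0.94  1.51  0.48  1.29 -0.72] [-0.7  0.1 -0.3] [-0.03 -0.02  0.  ]
wing (array([539.3, 294.3,  73. ,  13.9]), -1.289) top (array([539.3, 294.5, 120.3, 118.6]), 0.269)
```

View pics/w1.png

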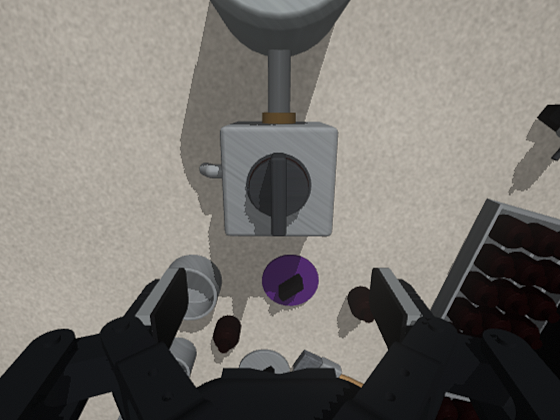

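The wrist view shows the wing at about (279,195), aligned with the pipe. Its measured position of (539.3, 294.3) agrees with the other cameras, so I'll grasp it now.

```bash
python3 - <<'E'
from h import *
def show(t):
    s=read_state(); R=s['tool_rot']; print(t,round(s['time'],2),s['eef_pos'].round(1),'yaw',round(float(np.arctan2(R[1,0],R[0,0])),3),'q7',round(float(s['qpos'][6]),3),'F',s['ft_force'].round(1),'M',s['torque'].round(2),'gap',round(float(s['finger_gap']),1))
movel([539.1,294.2,200],down(0.276)); show('a')
print(movel([539.1,294.2,146],guard=15,max_speed=60)); show('down')
clamp(); show('clamp')
E
```

```text
a 5.03 [539.4 294.6 200.9] yaw 0.276 q7 -0.79 F [ 0.7  0.3 -0.1] M [ 0.05 -0.01  0.01] gap 85.6
False
down 6.08 [539.3 294.4 146.4] yaw 0.276 q7 -0.835 F [-0.3  0.1  0.9] M [ 0.06 -0.    0.05] gap 85.6
clamp 6.73 [538.7 294.1 146.2] yaw 0.276 q7 -0.835 F [-4.4 -1.6  6.4] M [-0.5   0.78  0.06] gap 13.1
```

```bash
cat > rock.py <<'E'
from h import *
Q0=None
def yaw():
    R=read_state()['tool_rot']; return float(np.arctan2(R[1,0],R[0,0]))
def swing(target,q0,y0,over=0.05,tmax=2.5,step=0.05):
    """turn last joint until knob angle (tool yaw change) passes target, or moment builds up"""
    s=read_state(); q=np.array(s['qpos']); q[:6]=q0[:6]
    cur=q0[6]-q[6]; sg=np.sign(target-cur); end=target+sg*over
    M=0;k=cur
    # quick part up to shortly before the target
    while sg*(end-k)>1e-4:
        k=k+sg*min(step,abs(end-k)); q[6]=q0[6]-k; goto_joints(q)
        s=read_state(); M=s['torque'][2]
        if abs(M)>tmax: break
    wait(0.1); s=read_state(); R=s['tool_rot']
    print(f"target {target:+.2f} cmd {k:+.3f} knob~ {y0-yaw():+.3f} t {s['time']:.1f} Mz {s['torque'][2]:+.2f} F {s['ft_force'].round(1)} gap {s['finger_gap']:.1f}",flush=True)
    return s
E
python3 - <<'E'
from rock import *
q0=np.array(read_state()['qpos']); np.save('/tmp/q0.npy',q0); y0=yaw(); np.save('/tmp/y0.npy',y0)
swing(-0.23,q0,y0); swing(0.28,q0,y0); swing(-0.33,q0,y0)
E
```

```text
target -0.23 cmd -0.280 knob~ -0.278 t 8.3 Mz -1.47 F [-3.9 -0.6  4.2] gap 13.1
target +0.28 cmd +0.330 knob~ +0.325 t 11.7 Mz +1.14 F [-3.1 -1.5  6. ] gap 13.2
target -0.33 cmd -0.380 knob~ -0.381 t 15.5 Mz -1.74 F [-4.  -0.8  5.9] gap 13.0
```

```bash
python3 - <<'E'
from rock import *
q0=np.load('/tmp/q0.npy'); y0=float(np.load('/tmp/y0.npy'))
for t in (0.40,-0.45,0.55,-0.55): swing(t,q0,y0,over=0.06,step=0.1)
E
```

```text
target +0.40 cmd +0.460 knob~ +0.454 t 17.9 Mz +1.55 F [-3.6 -2.9  7.1] gap 13.0
target -0.45 cmd -0.510 knob~ -0.510 t 20.5 Mz -1.86 F [-4.  -2.   5.2] gap 12.5
target +0.55 cmd +0.610 knob~ +0.606 t 23.6 Mz +1.46 F [-3.4 -1.7  5.8] gap 12.9
target -0.55 cmd -0.610 knob~ -0.610 t 26.9 Mz -1.97 F [-3.2 -1.   5.8] gap 12.9
```

Each swing built up moment at its stop. Next I'll turn it shut.

```bash
python3 - <<'E'
from rock import *
q0=np.load('/tmp/q0.npy'); y0=float(np.load('/tmp/y0.npy'))
s=read_state()
for t in (0.75,1.2,1.5): swing(t,q0,y0,over=0.0,step=0.2)
swing(1.57,q0,y0,over=0.05,step=0.04); wait(0.3)
swing(1.57,q0,y0,over=0.0)
E
```

```text
target +0.75 cmd +0.750 knob~ +0.748 t 29.2 Mz -0.16 F [-3.2 -1.7  5.8] gap 12.9
target +1.20 cmd +1.200 knob~ +1.198 t 30.2 Mz -0.08 F [-3.9 -2.1  5.5] gap 12.8
target +1.50 cmd +1.500 knob~ +1.498 t 30.9 Mz -0.12 F [-3.8 -1.5  5.4] gap 13.1
target +1.57 cmd +1.620 knob~ +1.616 t 32.0 Mz +1.39 F [-4.1 -2.7  6.2] gap 12.9
target +1.57 cmd +1.570 knob~ +1.567 t 32.6 Mz +0.14 F [-4.4 -2.   5.6] gap 12.8
```

```bash
python3 - <<'E'
from meas import *
open_gripper(); s=read_state(); p=s['eef_pos']; print(movel([p[0],p[1],330],guard=30))
# move over lids for wrist view
q=np.array(read_state()['qpos'])
c=snap('wrist','w2.png'); W=world(c); z=W[...,2]
print('wing',rect(W[clean((z>165)&(z<180)&region(W,539,294,60))]))
for cam in('top','scene'):
    c=snap(cam,cam+'1.png'); np.savez(f'/tmp/{cam}1.npz',**c); W=world(c)
    for n,x,y in(('wide',608,-54),('sq',608,-202),('nar',603,-344)):
        try: print(cam,n,*lid(W,x,y,75))
        except Exception as e: print(cam,n,e)
print(read_state()['time'])
E
```

```text
False
wing (array([539.4, 294.1,  72.8,  13.7]), 0.284)
top wide bar (array([608.6, -53.7,  37.1,  12.3]), 0.885) [608.1 -54.1  44.7] plate+bar (array([608.9, -54.1,  85.2,  85. ]), -1.547)
top sq bar (array([ 592.9, -170.3,   36.7,   11.8]), 0.144) [ 592.9 -169.7   45.3] plate+bar (array([ 593.5, -170.4,   72.5,   71.7]), 0.158)
top nar bar (array([ 605. , -346.2,   38.4,   11.8]), -0.933) [ 604.3 -345.3   45.2] plate+bar (array([ 605.1, -346.4,   58.5,   55.8]), -1.527)
scene wide bar (array([612.5, -51.4,  38.7,  12.5]), 0.894) [615.  -50.3  43.3] plate+bar (array([623.9, -45.9, 114.3,  85.9]), 0.5)
scene sq bar (array([ 597.3, -169.4,   40.2,   13.8]), 0.159) [ 599.2 -167.3   42.9] plate+bar (array([ 596.8, -169.1,   73.9,   72.6]), 0.141)
scene nar bar (array([ 609. , -343.8,   37. ,   13.9]), -0.894) [ 609.7 -343.5   42.5] plate+bar (array([ 613.4, -339.1,   58.9,   49.5]), -0.76)
34.8417
```

View pics/top1.png

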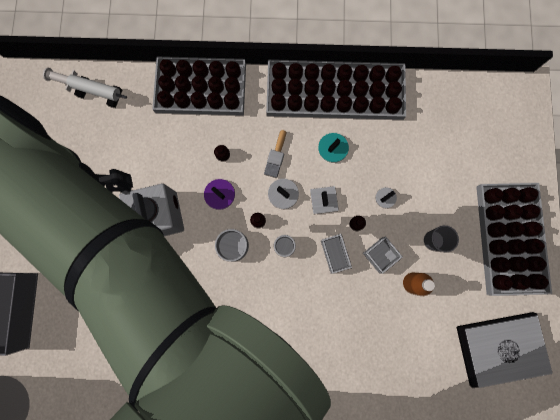

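Knob: the wing now reads 0.284, against −1.289 at the start, so it turned 1.573 rad and is shut. The top view shows the square lid knocked to pixel (324,200). Next I'll hover over the lids to refine the positions.

```bash
python3 - <<'E'
from meas import *
a=0.89-np.pi/2
for nm,p,ang in (('widelid',(610,-53),a),('widepot',(460,84),a),('sqlid',(595,-169.5),.155-np.pi/2),('sqpot',(444,-330.5),.702-np.pi/2),('nlid',(606.5,-345),-.92+np.pi/2),('npot',(461,-61.5),-.92+np.pi/2)):
  for d in(0,np.pi):
    for z in(220,18 if 'lid' in nm else 57):
      q=inverse_kinematics([*p,z],down(ang+d)); print(nm,round(d),z,None if q is None else np.round(q,2).tolist())
movep([610,-53,280],down(a))
s=read_state();print(s['time'],s['eef_pos'],s['qpos'].round(2))
c=snap('wrist','w3.png'); np.savez('/tmp/w3.npz',**c); W=world(c); z=W[...,2]
for n,x,y in(('wide',610,-53),('sq',595,-169),('nar',605,-345)):
    try: print(n,*lid(W,x,y,70))
    except Exception as e: print(n,e)
E
```

```text
widelid 0 220 [0.63, 0.7, -1.02, 1.61, 0.63, 1.19, -1.21]
widelid 0 18 [0.5, 0.92, -0.79, 1.73, 0.84, 0.86, -1.36]
widelid 3 220 [0.74, 0.84, -1.28, 1.61, 0.82, 1.33, 1.8]
widelid 3 18 [0.73, 1.2, -1.28, 1.72, 1.23, 1.25, 1.58]
widepot 0 220 [0.55, 0.49, -1.12, 1.97, 0.52, 1.01, -1.5]
widepot 0 57 [0.32, 0.71, -0.84, 2.1, 0.84, 0.71, -1.77]
widepot 3 220 [0.62, 0.56, -1.27, 1.97, 0.62, 1.07, 1.54]
widepot 3 57 [0.57, 0.97, -1.28, 2.09, 1.13, 1.06, 1.14]
sqlid 0 220 [0.74, 0.66, -0.87, 1.6, 0.54, 1.14, -1.68]
sqlid 0 18 [0.62, 0.88, -0.66, 1.72, 0.73, 0.8, -1.81]
sqlid 3 220 [0.97, 0.98, -1.48, 1.59, 0.98, 1.48, 1.16]
sqlid 3 18 [0.92, 1.21, -1.29, 1.71, 1.23, 1.26, 1.04]
sqpot 0 220 [1.21, 0.59, -0.98, 1.77, 0.55, 1.09, -0.82]
sqpot 0 57 [1.09, 0.79, -0.81, 1.89, 0.79, 0.82, -1.01]
sqpot 3 220 [1.35, 0.74, -1.27, 1.76, 0.75, 1.23, 2.15]
sqpot 3 57 [-0.17, 1.14, 1.22, 1.95, -1.26, 1.11, -2.38]
nlid 0 220 [1.06, 0.96, -1.27, 1.36, 0.9, 1.46, 0.49]
nlid 0 18 [1.02, 1.16, -1.1, 1.47, 1.07, 1.19, 0.39]
nlid 3 220 [0.8, 0.72, -0.63, 1.37, 0.43, 1.19, -2.37]
nlid 3 18 [0.64, 0.9, -0.34, 1.5, 0.37, 0.8, -2.34]
npot 0 220 [1.01, 0.68, -1.43, 1.98, 0.74, 1.17, -0.07]
npot 0 57 [0.83, 0.88, -1.17, 2.1, 1.06, 0.95, -0.31]
npot 3 220 [0.04, 0.28, -0.04, 2.02, 0.01, 0.84, -2.5]
npot 3 57 [-0.13, 0.58, 0.17, 2.15, -0.22, 0.43, -2.27]
36.1833 [610.06874411 -51.71374665 280.26296917] [ 0.65  0.65 -1.05  1.54  0.58  1.29 -1.16]
wide bar (array([610.8, -53.7,  37.9,  11. ]), 0.896) [611.8 -53.   44.5] plate+bar (array([611.2, -54.4,  86.6,  86.5]), -0.716)
sq bar (array([ 595.8, -170.6,   38.1,   12.2]), 0.148) [ 596.4 -169.2   43.5] plate+bar (array([ 595.8, -170.8,   72.2,   72.1]), -1.416)
nar attempt to get argmax of an empty sequence
```

View pics/w3.png

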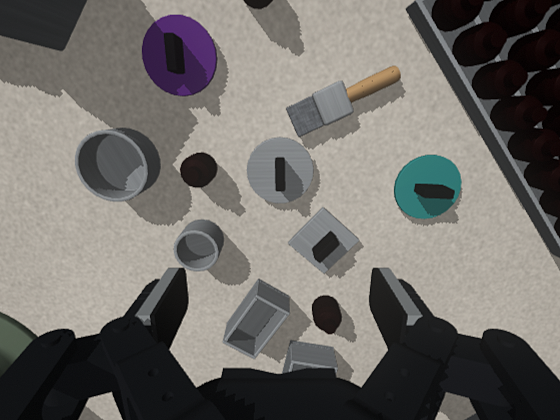

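The wrist view shows the wide lid at (280,172), the square lid at (325,240), the wide pot at (118,163) and the narrow pot at (199,245). Next I'll measure the pots from this view and pick the wide lid.

```bash
cat > pp.py <<'E'
from meas import *
def show(t):
    s=read_state(); R=s['tool_rot']; print(t,round(s['time'],2),s['eef_pos'].round(1),'yaw',round(float(np.arctan2(R[1,0],R[0,0])),3),'F',s['ft_force'].round(1),'M',s['torque'].round(2),'gap',round(float(s['finger_gap']),1),flush=True)
def pot(W,x,y,r=62):
    z=W[...,2]; m=region(W,x,y,r)&(z>41)&(z<52); P=W[m]
    return rect(P),np.round(cv2.minEnclosingCircle(P[:,:2].astype(np.float32)),1) if 0 else ''
def pick(x,y,a):
    movep([x,y,120],down(a)); wait(0.1); print('guard',movel([x,y,18.5],down(a),guard=20,max_speed=80)); show('at')
    clamp(); show('clamp'); p=read_state()['eef_pos']
    movel([p[0],p[1],60],max_speed=80); show('lifted')
E
python3 - <<'E'
from pp import *
c=dict(np.load('/tmp/w3.npz')); W=world(c)
for n,x,y in(('wide',460,83),('nar',462,-62),('obl',445,-204),('sq',445,-331)): print(n,pot(W,x,y))
pick(611,-53.8,0.893-np.pi/2)
E
```

```text
wide ((array([460.3,  82.6,  87.1,  87.1]), 0.089), '')
nar ((array([462.6, -62.4,  59. ,  58.7]), -0.249), '')
obl ((array([ 444.8, -204.2,   97. ,   56.5]), 0.319), '')
sq ((array([ 467.3, -310.9,   73.8,   22.5]), -0.686), '')
guard False
at 38.43 [611.3 -53.8  19. ] yaw -0.678 F [-0.5  0.4 -0. ] M [ 0.05  0.02 -0.01] gap 85.1
clamp 39.1 [611.1 -53.8  18.7] yaw -0.678 F [-0.7 -0.6  3.3] M [-0.02  0.09  0.04] gap 11.3
lifted 39.77 [611. -54.  60.] yaw -0.678 F [-0.1  0.7 -2.3] M [ 0.    0.02 -0.  ] gap 10.9
```

```bash
cat >> pp.py <<'E'
def carry(x,y,a,dx=0,dy=0):
    p=read_state()['eef_pos']; movel([p[0],p[1],160]); movep([x,y,160],down(a)); wait(.2); show('over pot')
def place(x,y,a,zs=56.7):
    movel([x,y,zs+12],down(a),max_speed=80); wait(.1); show('above')
    print('guard',movel([x,y,zs-1.5],down(a),max_speed=25,guard=8)); wait(.1); show('set')
def heldplate(x,y,zlo,zhi):
    c=camera('top'); W=world(c); z=W[...,2]; return rect(W[clean((z>zlo)&(z<zhi)&region(W,x,y,75))])
E
python3 - <<'E'
from pp import *
carry(460.5,82.8,0.893-np.pi/2)
c=snap('wrist','w4.png'); c=snap('scene','s4.png')
E
```

```text
over pot 41.61 [461.   82.5 159.8] yaw -0.679 F [-0.4  0.2 -2.1] M [0.02 0.01 0.01] gap 11.0
```

View pics/w4.png

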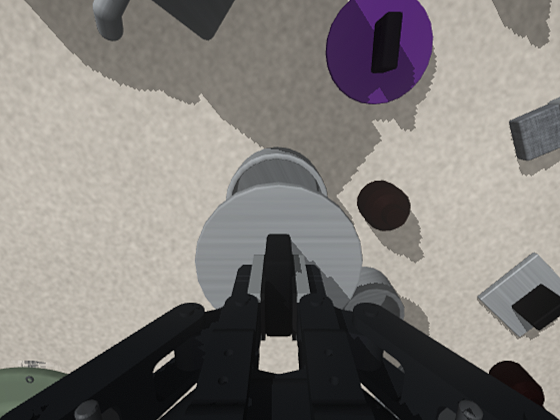

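View pics/s4.png

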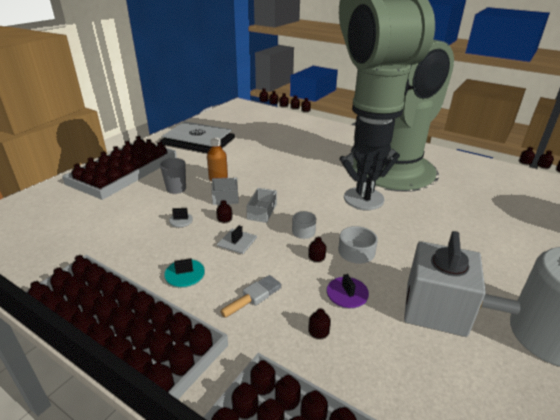

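The held lid sits level and centred in the jaws at (279,255), with the wide pot right behind it. I'll place it now.

```bash
python3 - <<'E'
from pp import *
a=0.893-np.pi/2
place(460.5,82.8,a)
open_gripper(); wait(.2); p=read_state()['eef_pos']; movel([p[0],p[1],220]); show('up')
movep([595.8,-170.5,280],down(.152-np.pi/2)); wait(.2)
c=snap('wrist','w5.png'); W=world(c); z=W[...,2]
for n,x,y in (('sq',595.8,-170.5),('nar',606,-345)):
    try: print(n,*lid(W,x,y,68))
    except Exception as e: print(e)
c=snap('top','t5.png'); W=world(c); z=W[...,2]
m=clean(region(W,460,83,70)&(z>35)&(z<62)); print('wide seated plate z',np.median(W[m][:,2]),rect(W[m]))
m=clean(region(W,460,83,70)&(z>74)&(z<95)); print('bar',rect(W[m]),W[m].mean(0))
for n,x,y in(('nar',462,-62),('sq',445,-331)): print(n,pot(W,x,y))
print(lid(W,605,-346))
E
```

```text
above 43.1 [460.7  82.8  69.1] yaw -0.678 F [-0.1 -0.4 -1. ] M [-0.    0.   -0.02] gap 11.0
guard True
set 43.69 [460.4  82.7  56.6] yaw -0.678 F [-2.  -0.3 12. ] M [-0.26  0.4   0.06] gap 10.9
up 45.84 [459.9  82.4 219.3] yaw -0.678 F [ 0.4 -1.  -0.2] M [-0.04  0.03  0.01] gap 85.6
sq bar (array([ 596. , -170.8,   37.4,   11.1]), 0.152) [ 596.5 -170.7   44.6] plate+bar (array([ 595.6, -170.7,   72. ,   71.9]), -1.419)
nar bar (array([ 606.5, -346. ,   37.4,   12.4]), -0.934) [ 607.4 -344.9   43.5] plate+bar (array([ 606.2, -345.5,   58.8,   57.6]), 0.149)
wide seated plate z 52.890776523363 (array([457.8,  81.7,  85.7,  85. ]), 0.038)
bar (array([458.9,  82.4,  37.7,  12. ]), 0.901) [458.44333334  81.71937108  83.21358273]
nar ((array([460.4, -62.7,  57. ,  56.8]), -1.545), '')
sq ((array([0., 0., 0., 0.]), 0.0), '')Traceback (most recent call last):
  File "<stdin>", line 14, in <module>
  File "meas.py", line 12, in lid
    b=clean(R&(z>36)&(z<56)); p=R&(z>9)&(z<24)
  File "meas.py", line 8, in clean
    return l==1+np.argmax(st[1:,4])
                ~~~~~~~~~^^^^^^^^^^
    return _wrapfunc(a, 'argmax', axis=axis, out=out, **kwds)
    return bound(*args, **kwds)
ValueError: attempt to get argmax of an empty sequence
```

View pics/w5.png

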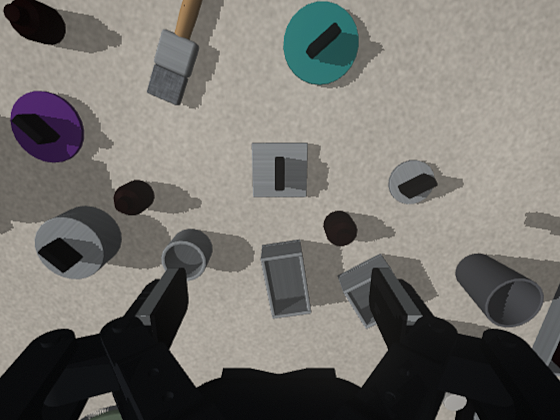

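View pics/t5.png

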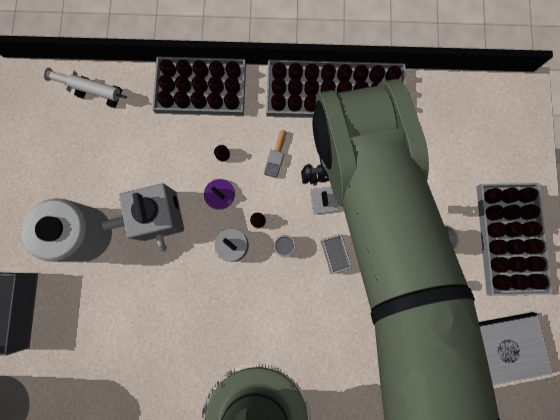

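Wide lid: it's seated at pixel (232,245) in the top view, with its plate top at about 52.9 mm (expected 52). Next is the square lid, at (280,172) in the wrist view.

```bash
python3 - <<'E'
from pp import *
pick(595.9,-170.7,.152-np.pi/2)
carry(444.6,-331,.703-np.pi/2)
snap('wrist','w6.png')
E
```

```text
guard False
at 49.47 [ 596.2 -170.8   19. ] yaw -1.419 F [-0.4 -0.4 -0.1] M [ 0.04 -0.05 -0.01] gap 85.3
clamp 50.13 [ 596.  -170.7   18.6] yaw -1.419 F [-0.2  0.1  3.2] M [-0.03  0.08  0.01] gap 11.1
lifted 50.8 [ 595.9 -170.9   60. ] yaw -1.419 F [ 0.4 -0.2 -1.7] M [ 0.04  0.01 -0.01] gap 10.9
over pot 52.7 [ 445.5 -330.   160. ] yaw -0.866 F [-0.6 -0.5 -1.4] M [ 0.04 -0.02 -0.01] gap 10.5
```

View pics/w6.png

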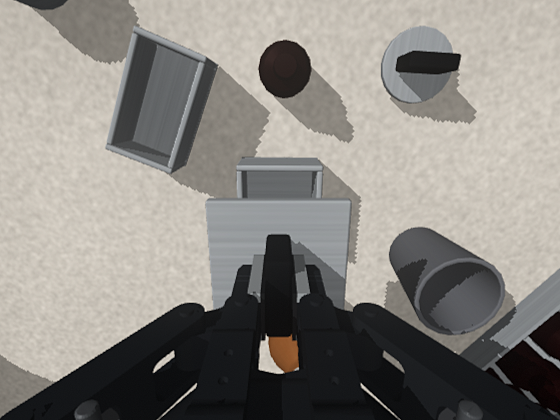

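The lid's edges run parallel to the pot's rim, and both are centred near column 280.

```bash
python3 - <<'E'
from pp import *
a=0.703-np.pi/2
place(444.6,-331,a,56.6)
open_gripper(); wait(.2); p=read_state()['eef_pos']; movel([p[0],p[1],220]); show('up')
b=-.934+np.pi/2
movep([606.3,-345.6,280],down(b)); wait(.2)
c=snap('wrist','w7.png'); W=world(c); z=W[...,2]
print('nar',*lid(W,606,-345.5,68))
m=clean(region(W,444.6,-331,70)&(z>35)&(z<62)); print('sq plate z',np.median(W[m][:,2]),rect(W[m]))
print('npot',pot(W,462,-62))
c=snap('top','t7.png')
E
```

```text
above 54.14 [ 444.8 -331.2   69. ] yaw -0.868 F [ 0.1 -0.8 -1.1] M [-0.01  0.03 -0.03] gap 11.1
guard True
set 54.73 [ 444.5 -331.    56.6] yaw -0.868 F [-1.8  0.4 11.9] M [ 0.05  0.45 -0.  ] gap 10.9
up 56.88 [ 443.9 -330.8  219.2] yaw -0.868 F [-0.3  0.3 -0.4] M [-0.01  0.01  0.01] gap 85.5
nar bar (array([ 607.1, -346.2,   37.3,   11.1]), -0.93) [ 606.9 -345.6   44.5] plate+bar (array([ 607.4, -346.2,   58.9,   58.2]), 1.489)
sq plate z 51.827102829708906 (array([ 445.4, -331.3,   72.8,   72.7]), 0.697)
npot ((array([0., 0., 0., 0.]), 0.0), '')
```

View pics/w7.png

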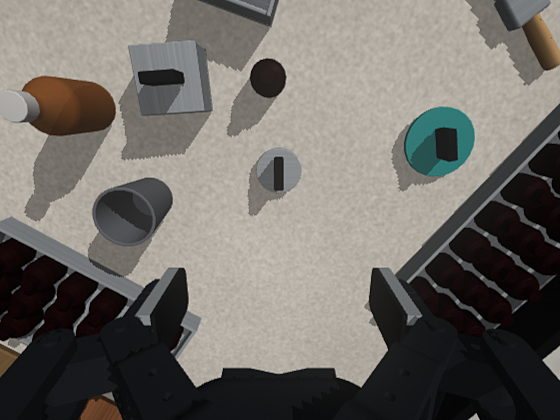

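The square lid is seated, with its plate top at 51.8 mm. The narrow lid is at (279,172) in this view, so I'll pick it and carry it over.

```bash
python3 - <<'E'
from pp import *
b=-.932+np.pi/2
pick(606.9,-346,b)
carry(462.4,-62.3,b)
snap('wrist','w8.png')
E
```

```text
guard False
at 60.67 [ 607.2 -346.1   19.1] yaw 0.639 F [-0.9 -1.4  0.3] M [-0.01  0.06  0.04] gap 85.3
clamp 61.33 [ 606.9 -346.1   18.6] yaw 0.639 F [-0.6 -0.   1.4] M [-0.01 -0.01  0.03] gap 11.2
lifted 62.0 [ 606.8 -346.2   59.9] yaw 0.639 F [ 0.2 -0.2 -1.2] M [ 0.04 -0.02  0.02] gap 10.7
over pot 64.22 [462.8 -62.7 159.9] yaw 0.638 F [-0.3  0.4 -1.4] M [-0.02 -0.01  0.01] gap 11.1
```

View pics/w8.png

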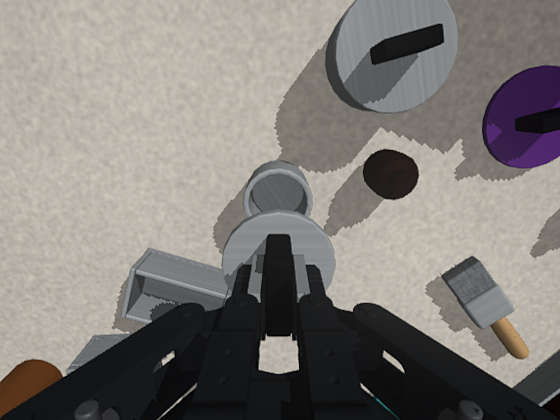

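The narrow lid is held level at (279,255), with the narrow pot directly behind it at (278,190). I'll place it now.

```bash
python3 - <<'E'
from pp import *
b=-.932+np.pi/2
place(462.4,-62.3,b,56.6)
open_gripper(); wait(.2); p=read_state()['eef_pos']; movel([p[0],p[1],260]); show('up')
movep([300,-500,330],down(0)); wait(.5); show('park')
for cam in('top','scene'):
    c=snap(cam,cam+'9.png'); W=world(c); z=W[...,2]
    for n,x,y in(('wide',460,83),('nar',462,-62),('sq',445,-331)):
        R=region(W,x,y,70); m=clean(R&(z>35)&(z<62)); k=clean(R&(z>70)&(z<95))
        A=np.c_[W[m][:,:2]-[x,y],np.ones(m.sum())]; co=np.linalg.lstsq(A,W[m][:,2],rcond=None)[0]
        print(cam,n,'plate z',np.median(W[m][:,2]).round(1),rect(W[m]),'bar',rect(W[k]),np.percentile(W[k][:,2],60).round(1),'tilt',np.hypot(*co[:2]).round(3))
    V=region(W,539,294,80); print('wing',rect(W[clean(V&(z>165)&(z<180))]))
E
```

```text
above 65.67 [462.6 -62.4  68.9] yaw 0.639 F [0.8 0.2 0.6] M [-0.03 -0.01 -0.01] gap 10.8
guard True
set 66.26 [462.3 -62.4  56.5] yaw 0.639 F [-1.6 -0.9 11.8] M [-0.2   0.36  0.  ] gap 11.0
up 68.67 [461.8 -62.5 259.4] yaw 0.639 F [ 0.2 -0.7  1.1] M [ 0.07 -0.01  0.01] gap 85.5
park 70.9 [ 300. -500.  330.] yaw 0.0 F [ 0.6 -0.8  0.3] M [ 0.    0.02 -0.06] gap 85.4
top wide plate z 52.9 (array([457.9,  81.7,  85.9,  84.9]), 0.042) bar (array([458.7,  82.1,  37.2,  11.9]), 0.895) 83.7 tilt 0.016
top nar plate z 52.7 (array([460.2, -62.8,  56.6,  56.4]), -1.546) bar (array([461. , -62.5,  37. ,  12.1]), -0.923) 84.5 tilt 0.014
top sq plate z 53.1 (array([ 442.6, -330.9,   72.9,   71.8]), -0.869) bar (array([ 442.4, -330.3,   38.1,   12.2]), 0.722) 83.8 tilt 0.023
wing (array([536.7, 293.7,  73.1,  15.1]), 0.273)
scene wide plate z 51.9 (array([462.3,  83.7,  87.9,  86.3]), 0.669) bar (array([462.6,  83.6,  38.1,  13.6]), 0.914) 82.1 tilt 0.106
scene nar plate z 51.6 (array([467.6, -58.7,  59.3,  51.2]), -1.113) bar (array([465.5, -59.9,  36.9,  13.8]), -0.938) 82.0 tilt 0.29
scene sq plate z 51.6 (array([ 445.9, -328.7,   75.9,   70.3]), 0.698) bar (array([ 445.5, -328.6,   40.4,   11. ]), 0.674) 82.9 tilt 0.115
wing (array([540.1, 294.8,  75.1,  14.6]), 0.284)
```

View pics/top9.png

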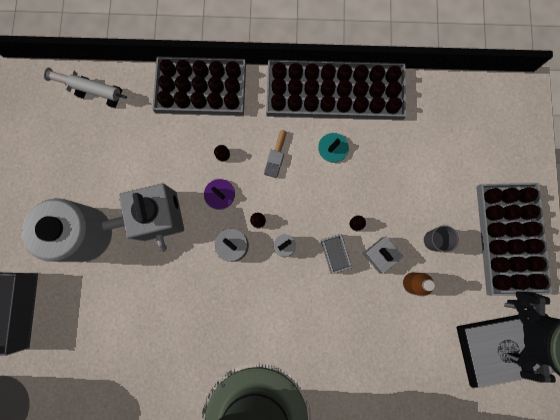

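View pics/scene9.png

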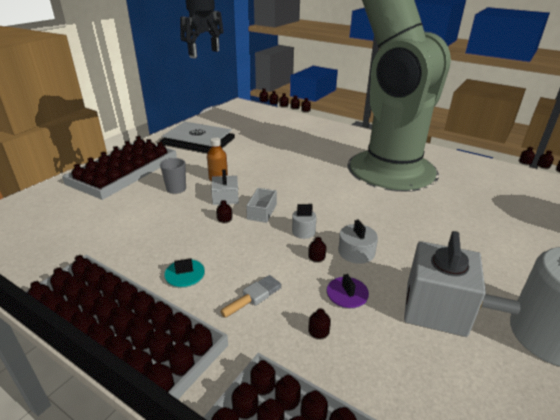

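Both views show the three lids on their pots, the oblong pot open, the wing turned across the pipe and the bystanders in place. The scene camera's large tilt values probably come from pot wall points in the mask. I'll check that with a tighter height band before handing in.

```bash
python3 - <<'E'
from pp import *
ok=True
for cam in ('scene','top'):
    W=world(camera(cam)); z=W[...,2]
    for n,x,y in(('wide',461,83),('nar',463,-61.5),('sq',445,-330)):
        m=region(W,x,y,24)&(z>44)&(z<60)
        A=np.c_[W[m][:,:2]-[x,y],np.ones(m.sum())]; co=np.linalg.lstsq(A,W[m][:,2],rcond=None)[0]; t=np.hypot(*co[:2])
        print(cam,n,m.sum(),'z',np.median(W[m][:,2]).round(1),'tilt',t.round(3))
        ok&=t<0.08
if ok: finish_job(); print('handed in')
E
```

```text
scene wide 141 z 52.4 tilt 0.037
scene nar 113 z 52.7 tilt 0.084
scene sq 91 z 52.4 tilt 0.046
top wide 174 z 52.7 tilt 0.015
top nar 179 z 52.9 tilt 0.013
top sq 159 z 52.9 tilt 0.009
```

The scene camera gives 0.084 for the narrow lid, against 0.013 from the top. I'll check with averaged frames and outliers rejected, and look from the wrist too.

```bash
python3 - <<'E'
from pp import *
movep([462,-62,260],down(0.639)); wait(.3)
def fit(W,x,y,r):
    z=W[...,2]; m=region(W,x,y,r)&(z>44)&(z<60); P=W[m]
    for _ in range(6):
        A=np.c_[P[:,:2]-[x,y],np.ones(len(P))]; co=np.linalg.lstsq(A,P[:,2],rcond=None)[0]; e=P[:,2]-A@co
        P=P[np.abs(e)<2*e.std()+.3]
    return len(P),co.round(3),'tilt',np.hypot(*co[:2]).round(3),'sd',e.std().round(2)
c=snap('wrist','w10.png'); W=world(c)
print('wrist nar',fit(W,462.5,-62.3,26)); z=W[...,2]; R=region(W,462.5,-62.3,60)
print(rect(W[clean(R&(z>46)&(z<60))]))
movep([300,-500,330],down(0)); wait(.3)
Ws=np.mean([world(camera('scene')) for _ in range(6)],0); print('scene',[fit(Ws,x,y,22) for x,y in((462.5,83.5),(464.5,-61),(446,-329))])
E
```

```text
wrist nar (1149, array([-2.0000e-03, -1.0000e-03,  5.1773e+01]), 'tilt', np.float64(0.002), 'sd', np.float64(0.67))
(array([462.9, -62.4,  58.7,  58.1]), -0.901)
scene [(90, array([ 0.0000e+00, -1.0000e-03,  5.2373e+01]), 'tilt', np.float64(0.001), 'sd', np.float64(0.41)), (71, array([-4.400e-02, -1.300e-02,  5.304e+01]), 'tilt', np.float64(0.046), 'sd', np.float64(0.95)), (70, array([-3.0000e-03, -5.0000e-03,  5.2297e+01]), 'tilt', np.float64(0.006), 'sd', np.float64(0.4))]
```

View pics/w10.png

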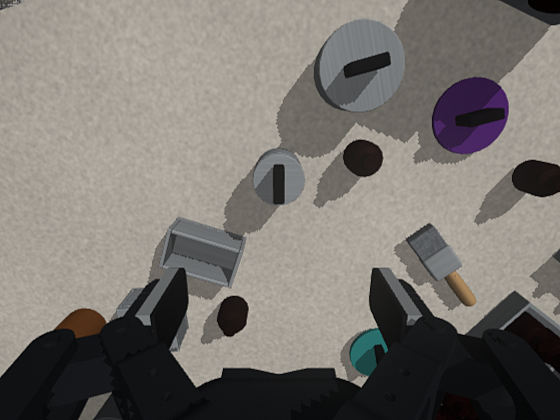

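The wrist view shows the narrow lid flat and centred at (279,178), with a tilt of 0.002. The scene camera's value came from bar-edge pixels, so I'm handing in.

```bash
python3 -c "
from workcell import *
s=read_state(); print(s['time'],s['eef_pos']); finish_job()"
```

```text
75.5 [ 299.98417788 -500.01142553  329.99589249]
the job is handed in; nothing more can be done
```

I rocked the knob free in growing arcs (−0.23 up to ±0.55 rad, moment built up at each stop) and turned it shut. I then put the wide, square and narrow lids on their pots and handed in at 75.5 s. The oblong lid was missing, so that pot stays open. The square lid had been knocked a few centimetres aside; I found it again before picking it.

- **Knob:** the last wrist measurement showed 1.573 rad of turn, and the final top and scene views still show it shut.
- **Lids:** all three plate tops read 52–53 mm against 52 expected. Each is within about 1–2 mm of its pot's centre, and top-view tilt is at most 0.023 rad.
- **Disagreements:** the scene camera first gave the narrow lid a tilt of 0.084 rad, and 0.046 with outliers removed. The closer wrist view gave 0.002, so I put the scene value down to bar-edge pixels. The top and scene cameras also differ by about 4 mm in x, so I used the wrist positions, which lie between them. The square pot was not cleanly visible to the wrist camera, so I corrected its top and scene readings instead.
- **Bystanders:** the bottles, cup and brush look unmoved in the last top view; I did not measure them again.

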